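Load the marker steriliser and hold its enabling handle

TASK

The shared whiteboard markers need disinfecting: take the red and the green marker out of the wooden stand and drop each one upright, end-down, into its own well of the white steriliser, leaving the black marker in the stand. Then press the orange pad of the sprung handle down to its middle position, where the handle is level and its pointer stands in the green band, keep it there for at least two seconds, and finish while still holding it there with the gripper; never press it down to its bottom stop (red band), and do not disturb the other things on the desk.

Things in the scene. Friction and masses are not known exactly. Their poses are not given: they have to be found in the camera images.
- marker_red_centre (a point): Red marker, a plain red felt marker, cap on, 17 mm across and 135 mm long, about 18 g. This point is its centre, half-way up and on its axis; its y axis points up along the marker. At the start it stands in one of the three wells of the stand (which colour is in which well changes).
- marker_green_centre (a point): Green marker, a plain green felt marker, cap on, 17 mm across and 135 mm long, about 18 g. This point is its centre, half-way up and on its axis; its y axis points up along the marker. At the start it stands in one of the three wells of the stand (which colour is in which well changes).
- marker_black_centre (a point): Black marker, not to be moved, a plain black felt marker, cap on, 17 mm across and 135 mm long, about 18 g. This point is its centre, half-way up and on its axis; its y axis points up along the marker. At the start it stands in one of the three wells of the stand (which colour is in which well changes).
- stand: Light wooden stand, fixed: a block 56 (x) x 156 (y) x 60 mm high on a black foot 64 x 164 mm. Origin under its centre on the desk, z up. Three square wells 20.5 mm wide, 50 mm deep (floor 10 mm above the desk) in a row along its y axis at y = -50, 0, +50 mm. A marker in it shows its upper 85 mm (top 145 mm above the desk).
- steriliser: Marker steriliser, fixed: grey base plate 134 (x) x 236 (y) x 12 mm; origin under the centre of the base plate on the desk, z up. At +y a white block 110 x 112 mm, 75 mm high, with the two wells; at -y the sprung handle. Its x axis points away from the handle's pad end towards the handle's hinge, and its -x side faces the robot roughly.
- near_well (a point): Centre of the mouth of the well nearer the handle, 75 mm above the desk, at x = 0, y = +30 mm of the steriliser. Square, 27 mm wide with a 4 mm chamfer, sides along the steriliser's x and y axes, 65 mm deep (floor 10 mm above the desk). Either marker may go in either well.
- outer_well (a point): Centre of the mouth of the other well, at x = 0, y = +80 mm of the steriliser; same shape and depth.
- handle (a joint): Angle (rad) the handle is pressed. 0: released, pad end raised 0.22 above level; 0.22: level, mid green band (green 0.15 to 0.29); red from 0.38; 0.44: bottom stop. A spring pushes it back to 0: at the pad about 2 N at the start, 5.5 N in the middle, 9 N at the stop. The hinge axis runs along the steriliser's y axis at x = +50, y = -75, z = 50 mm.
- handle_pad (a point): Centre of the top of the orange pad (36 x 40 mm) at the handle's free end: press here. 90 mm from the hinge axis, so 1 mm of travel is 0.011 rad; 79 mm above the desk released, 60 mm in the middle position (press straight down 19 mm). Scale plate 27 to 51 mm beside it towards the wells, top 81 mm high. Markers in the wells reach 145 mm, the nearer one 105 mm from the pad.
- mouse: Bystander: black computer mouse 104 x 60 x 37 mm, loose, lying behind the work; origin at the centre of its underside.
- stapler: Bystander: red stapler 131 x 34 x 46 mm, loose, behind the stand; origin at the centre of its underside.
- notes_yellow: Bystander: pad of yellow notes 76 x 76 x 12 mm, loose, behind the work; origin at the centre of its underside.
- cup: Bystander: white plastic cup, 72 mm across, 83 mm high, loose, at the back right; origin at the centre of its underside.
Things that resemble listed ones, but are neither listed nor needed, are in the scene too. What is shaped like the part that bears marker_red_centre but purple or yellow is not meant.

How it is judged (in metres and radians):
On the way, in this order (a step that is already met when the one before it is completed fails the run):
1. the red and the green marker stand released in the steriliser's two wells, and the handle is still up ((horizontal distance between marker_red_centre and near_well below 0.015 m or horizontal distance between marker_red_centre and outer_well below 0.015 m) and height (world z) of each of marker_red_centre, marker_green_centre below 0.086 m and angle between each of marker_red_centre, marker_green_centre's own y axis and vertical below 0.25 rad and (horizontal distance between marker_green_centre and near_well below 0.015 m or horizontal distance between marker_green_centre and outer_well below 0.015 m) and contact force between the fingers and marker_red below 0.2 N and contact force between the fingers and marker_green below 0.2 N and value of joint handle below 0.06 rad), for 0.2 s.
2. the handle is held by the fingers in its middle (green) position for two seconds (value of joint handle between 0.15 and 0.29 rad and contact force between the fingers and handle above 1.5 N), for 2 s.
At the end, for the whole second after the job is handed in: Red and green marker stand let go in the two wells (centre within 15 mm of the well axis, under 86 mm high, tilt under 0.25 rad); the fingers press the handle with over 1.5 N and hold it steady between 0.15 and 0.29 rad; the black marker is within 20 mm of its start (all of step 2 and (horizontal distance between marker_red_centre and near_well below 0.015 m or horizontal distance between marker_red_centre and outer_well below 0.015 m) and height (world z) of each of marker_red_centre, marker_green_centre below 0.086 m and angle between each of marker_red_centre, marker_green_centre's own y axis and vertical below 0.25 rad and (horizontal distance between marker_green_centre and near_well below 0.015 m or horizontal distance between marker_green_centre and outer_well below 0.015 m) and contact force between the fingers and marker_red below 0.2 N and contact force between the fingers and marker_green below 0.2 N and velocity of joint handle between -0.1 and 0.1 rad/s and distance of marker_black_centre from where it was at the start of the episode below 0.02 m); the arm keeps its last pose, push and grip.
It fails at once if the handle is pressed to its bottom stop (beyond 0.38 rad) (value of joint handle above 0.38 rad).
It fails at once if the black marker is taken out or disturbed (moved more than 30 mm) (distance of marker_black_centre from where it was at the start of the episode above 0.03 m).
It fails at once if the mouse, stapler, yellow notes or cup is moved more than 20 mm (distance of any of mouse, stapler, notes_yellow, cup from where it was at the start of the episode above 0.02 m).
It also fails if it takes over 72 s, if anything falls off the work surface, if the arm or the gripper's body presses on something with over 40 N, if the wrist force passes 120 N, or if a joint passes its speed limit or range.

ROBOT

A 7-joint arm with a two-finger parallel gripper is mounted at the origin on a cart in front of the work surface, level with it; the furniture and walls round the work are solid. World frame = base frame: x ahead of the robot, y to its left, z up, the work surface at z = 0. Lengths are in mm, angles in rad, forces in N, time in s.
With the tool pointing down it reaches from about 400 to 875 mm from the base axis. Payload 4.4 kg.
Tool frame: the origin (TCP) lies at the very end of the fingers, on their centre line; the grasp point (between the pads) lies 19 mm behind it; z points along the fingers, y is the direction in which the jaws open and shut (so a half turn about z gives the same grasp; the last joint's range is limited). The gripper opens to 85 mm and grips with 20 to 120 N. Pads are 22 mm wide; open, the fingers measure 114 mm over their backs; the gripper's body (76 mm by 85 mm) begins 54 mm behind the grasp point. The pads swing forward as they close: fully open they stand 13 mm farther back than shut.
Start: joints at [-1.396, 0.628, 0.038, 1.517, -0.027, 0.996, -0.02], TCP at [154.986, 631.266, 231.313] pointing down, gripper open.
Joint ranges: [-3.06, 3.06], [-0.37, 2.12], [-1.25, 1.32], [0.18, 2.47], [-1.1, 4.24], [0.23, 1.98], [-2.94, 2.94]. Speed limits (rad/s): [2.57, 2.57, 3.14, 3.14, 3.14, 3.14, 3.14].

INTERFACE

Orientations are given as [roll, pitch, yaw] about the fixed x, y, z axes, in that order (R = Rz(yaw) Ry(pitch) Rx(roll)).
In Python, from cell import ctrl, eyes gives the robot as it stands.
- The arm moves only by the tool move_arm, never from a script. Its argument "increments" is a list of rows, each a list of 6 numbers: the shift along the tool's x, y, z in cm, then the turn, a rotation vector about the tool's x, y, z in degrees. In form: [[x, y, z, wx, wy, wz], ...]. A call has 1 to 20 rows; each row is the pose to reach, as a shift and turn from the pose commanded when the call began, along the tool's axes at that moment; what a row does not reach only later rows make up. A row lasts 1/10 s, in which the tool goes at most 50 mm and 8.59 degrees, less where a joint would pass 70% of its speed; a pose out of reach is approached as far as the arm can. A call with a gripper value outside its range is refused whole. "grip" is the opening, from -1 (shut) to 1 (fully open), set as the call begins (left out, the last holds). The fingers move at their own pace and stop on an object; the grip force is fixed at half the most. Time passes only in rows, so rows that repeat a pose let the fingers close. It gives the time, the measured TCP pose, the force and the opening at its end, in the units of the state.
- ctrl.read_state(): the state, without advancing time (a new reading comes with each control period).
- eyes.get_image(name): name is "side" or "top" or "wrist"; returns the picture (384x512x3 uint8, red, green, blue); there is no depth.
- eyes.calibration(name): a dict with "fx", "fy", "cx", "cy" (pixels), "dist" ([k1, k2, p1, p2, k3] as OpenCV has them; the pictures are not rectified), "pose" (4x4, takes a point from camera to world coordinates); the wrist camera has in their place "tool_from_camera" (4x4, takes a point from camera to tool coordinates, whose origin is the TCP and whose axes are the flange's). Camera axes: x right, y up, looking along -z (the intrinsics and any distortion apply to the point x, -y, -z); pixel columns grow to the right and rows downward; lengths in mm; the calibration is good to about 2 mm. A picture is of the moment at which its call begins: read the wrist's pose just before it. calibration takes no time and is no camera call.
- ctrl.finish_job(): hands the job in, once; it reports no verdict.
The state is a dict: "clock": time; "qpos": joint angles; "qd": joint speeds; "tau": joint torques, N m; "eef_pos": TCP position; "tool_rot": TCP orientation; "force": force on the tool from outside, world axes, zero at the start; "torque": the same for the moment, N m; "width": finger opening in mm.
Only numpy, scipy, OpenCV 4.12 (cv2) and the standard library are available. Lean on these libraries where they do the work, as an engineer would, in place of code of your own. Each camera call takes 0.05 s, during which the arm holds its last target. There are 200 camera calls.

## Working session

There is one attempt and no reset: what is moved stays moved. The work goes in short steps, Python scripts to look and compute and a tool call to move; the robot and the scene stay as the last step left them, time stands still between calls to the robot, and variables do not carry over. Pictures are saved under pics/ and viewed, about 8 in all and at most 12, crops included, and the job is handed in when it is done.

Besides the shell and the picture viewer there is one more tool, called after "Request:" by a JSON object that holds its "op" and its "data", one argument or row to a line. move_arm: Moves the arm, as the interface text tells. Its arguments: {"type":"object","properties":{"increments":{"type":"array","items":{"type":"array","items":{"type":"number"}}},"grip":{"type":"number"}},"required":["increments"]}

```bash
mkdir -p pics; ls; python3 - <<'E'
from cell import ctrl,eyes
import cv2,numpy as np
s=ctrl.read_state();print(s['clock'],s['eef_pos'],s['tool_rot'],s['width'])
for n in('side','top','wrist'):
    im=eyes.get_image(n);cv2.imwrite(f'pics/{n}0.png',im[...,::-1]);c=eyes.calibration(n)
    print(n,{k:(np.round(v,3).tolist()) for k,v in c.items()})
E
```

```text
pics
0.0 [154.84560982 630.63494627 230.37783112] [-3.13968578e+00  7.35341501e-05  2.90081544e+00] 85.51520628824734
side {'fx': 357.986, 'fy': 357.986, 'cx': 256.5, 'cy': 189.94, 'dist': [0.037, 0.0, 0.0, 0.0, 0.0], 'pose': [[-0.975, 0.123, -0.187, 439.413], [-0.224, -0.599, 0.769, 878.647], [-0.017, 0.791, 0.611, 738.994], [0.0, 0.0, 0.0, 1.0]]}
top {'fx': 388.792, 'fy': 388.792, 'cx': 252.035, 'cy': 195.719, 'dist': [-0.104, 0.0, 0.0, 0.0, 0.0], 'pose': [[-0.024, 0.991, -0.134, 487.964], [-1.0, -0.023, 0.008, 27.749], [0.005, 0.134, 0.991, 1048.902], [0.0, 0.0, 0.0, 1.0]]}
wrist {'fx': 266.094, 'fy': 266.094, 'cx': 259.328, 'cy': 187.038, 'dist': [0.015, 0.0, 0.0, 0.0, 0.0], 'tool_from_camera': [[0.0, 0.959, 0.284, 72.489], [1.0, -0.0, 0.001, 0.109], [0.001, 0.284, -0.959, -141.727], [0.0, 0.0, 0.0, 1.0]]}
```

View pics/top0.png

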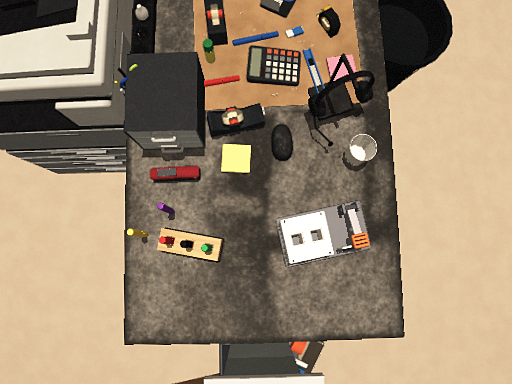

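View pics/side0.png

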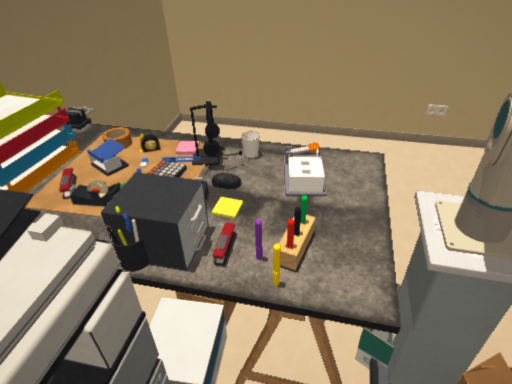

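```bash
cat > h.py <<'E'
import cv2,numpy as np
from scipy.spatial.transform import Rotation as R
from cell import ctrl,eyes
def cam(n,s=None):
    c=eyes.calibration(n);K=np.array([[c['fx'],0,c['cx']],[0,c['fy'],c['cy']],[0,0,1]])
    if n=='wrist':
        T=np.eye(4);T[:3,:3]=R.from_euler('xyz',s['tool_rot']).as_matrix();T[:3,3]=s['eef_pos'];P=T@np.array(c['tool_from_camera'])
    else:P=np.array(c['pose'])
    return K,np.array(c['dist']),P
def onplane(C,uv,z):
    K,d,P=C;p=cv2.undistortPoints(np.array(uv,float).reshape(-1,1,2),K,d).reshape(-1,2)
    r=np.c_[p[:,0],-p[:,1],-np.ones(len(p))]@P[:3,:3].T
    return P[:3,3]+r*((z-P[2,3])/r[:,2])[:,None]
def proj(C,X):
    K,d,P=C;x=(np.array(X,float).reshape(-1,3)-P[:3,3])@P[:3,:3];x=x*[1,-1,-1]
    return cv2.projectPoints(x,np.zeros(3),np.zeros(3),K,d)[0].reshape(-1,2)
def blobs(m,amin=15):
    n,l,st,ce=cv2.connectedComponentsWithStats(m.astype(np.uint8));
    return [(ce[i],st[i],l==i) for i in range(1,n) if st[i,4]>=amin]
E
python3 - <<'E'
from h import *
im=cv2.imread('pics/top0.png');hsv=cv2.cvtColor(im,cv2.COLOR_BGR2HSV).astype(int);H,S,V=hsv[...,0],hsv[...,1],hsv[...,2]
C=cam('top')
def show(name,m,z,roi,a=15):
    k=np.zeros(m.shape,bool);x0,y0,x1,y1=roi;k[y0:y1,x0:x1]=1
    for ce,st,l in blobs(m&k,a):
        pts=np.argwhere(l)[:,::-1];hull=cv2.convexHull(pts.astype(np.float32));Xh=onplane(C,hull.reshape(-1,2),z)[:,:2].astype(np.float32)
        print(name,ce.round(1),st,onplane(C,ce,z)[0,:2].round(1),'rect',[np.round(q,1) for q in cv2.minAreaRect(Xh)])
show('wood',(H>10)&(H<28)&(S>70)&(V>120),60,(150,220,230,270),100)
show('red',((H<6)|(H>172))&(S>150)&(V>70),145,(150,220,230,270))
show('green',(H>45)&(H<85)&(S>100),145,(150,220,230,270))
show('white',(S<30)&(V>200),75,(270,195,375,270),200)
show('dark',(V<150),75,(284,225,326,250),15)
show('orange',(H<18)&(S>170)&(V>150),79,(270,195,375,270),20)
for n,b in(('top',(145,190,385,280)),):
    x0,y0,x1,y1=b;cv2.imwrite('pics/c0.png',cv2.resize(im[y0:y1,x0:x1],None,fx=3.3,fy=3.3,interpolation=cv2.INTER_CUBIC))
E
```

```text
wood [189.7 243.9] [ 156  228   66   33 1087] [502.3 180.7] rect [array([501.9, 183.5]), array([159. ,  57.5]), np.float64(78.5)]
red [166.2 240. ] [159 237  15   7  89] [511.1 222.3] rect [array([511.2, 222.8]), array([33. , 13.9]), np.float64(88.9)]
green [206.1 247.7] [201 244  11   8  64] [491.7 129.6] rect [array([492.1, 129.8]), array([23.2, 16.1]), np.float64(89.3)]
white [306.7 236.7] [ 280  211   54   53 1735] [ 513.4 -114.4] rect [array([ 513.3, -114.7]), array([111.9, 113.6]), np.float64(10.6)]
dark [317.2 233.4] [311 229  11  11  57] [ 520.7 -141.1] rect [array([ 518. , -138.3]), array([24.7, 23.3]), np.float64(11.7)]
dark [298.1 237.5] [292 234  11  10  50] [511.9 -92.5] rect [array([513. , -92.6]), array([30.4, 18.1]), np.float64(51.6)]
orange [359.5 240.3] [351 232  19  17 143] [ 500.5 -246.4] rect [array([ 500.9, -247.9]), array([34.4, 40.7]), np.float64(12.0)]
```

View pics/c0.png

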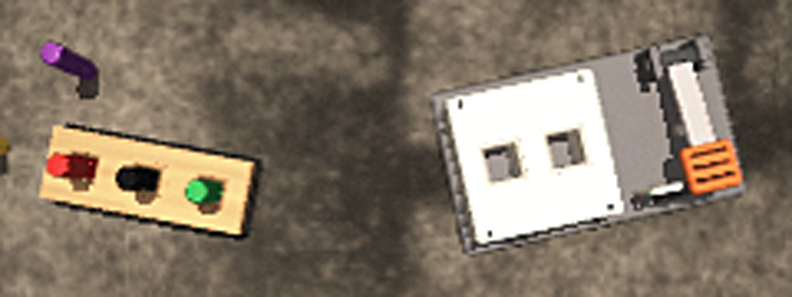

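The top view and crop show the stand with red (165,240), black (187,244) and green (206,248), and the steriliser with its wells at about (297,239) and (316,235) and the orange pad at (360,240). The sizes agree with those given. I'll go above green first.

```bash
cat >> h.py <<'E'
def inc(x,y,z,ydeg):
    """increment to TCP x,y,z, pointing down, tool y at world angle ydeg"""
    s=ctrl.read_state();M=R.from_euler('xyz',s['tool_rot']);a=np.radians(ydeg)
    yy=np.array([np.cos(a),np.sin(a),0]);zz=np.array([0,0,-1.]);xx=np.cross(yy,zz)
    T=R.from_matrix(np.c_[xx,yy,zz]);d=M.inv().apply(np.array([x,y,z])-s['eef_pos'])
    print('t',round(s['clock'],2),'inc cm',(d/10).round(2),'deg',(M.inv()*T).as_rotvec(degrees=True).round(1),'F',np.round(s['force'],1),'w',round(s['width'],1))
E
python3 - <<'E'
from h import *
inc(492,134.5,235,-11.5)
E
```

```text
t 0.15 inc cm [-44.57 -40.16  -0.38] deg [-0.1  0.1 87.7] F [-0.5  0.1  0.3] w 85.7
```

Request:
{"op": "move_arm", "data": {
  "increments": [
    [-44.6,-40.2,-0.4,0,0,87.7],
    [-44.6,-40.2,-0.4,0,0,87.7],
    [-44.6,-40.2,-0.4,0,0,87.7],
    [-44.6,-40.2,-0.4,0,0,87.7],
    [-44.6,-40.2,-0.4,0,0,87.7],
    [-44.6,-40.2,-0.4,0,0,87.7],
    [-44.6,-40.2,-0.4,0,0,87.7],
    [-44.6,-40.2,-0.4,0,0,87.7],
    [-44.6,-40.2,-0.4,0,0,87.7],
    [-44.6,-40.2,-0.4,0,0,87.7],
    [-44.6,-40.2,-0.4,0,0,87.7],
    [-44.6,-40.2,-0.4,0,0,87.7],
    [-44.6,-40.2,-0.4,0,0,87.7],
    [-44.6,-40.2,-0.4,0,0,87.7],
    [-44.6,-40.2,-0.4,0,0,87.7],
    [-44.6,-40.2,-0.4,0,0,87.7],
    [-44.6,-40.2,-0.4,0,0,87.7],
    [-44.6,-40.2,-0.4,0,0,87.7]
  ],
  "grip": 0.0
}}

```text
clock: 1.95
eef_pos: [491.8, 135.6, 235.3]
tool_rot: [-3.141, -0.0, 1.372]
force: [0.5, -0.1, -0.0]
width: 42.7
```

```bash
python3 - <<'E'
from h import *
s=ctrl.read_state();im=eyes.get_image('wrist')[...,::-1].copy();cv2.imwrite('pics/w1.png',im)
C=cam('wrist',s);hsv=cv2.cvtColor(im,cv2.COLOR_BGR2HSV).astype(int);H,S,V=hsv[...,0],hsv[...,1],hsv[...,2]
for n,m,z in(('wood',(H>10)&(H<28)&(S>60)&(V>110),60),('red',((H<6)|(H>172))&(S>140)&(V>60),145),('green',(H>45)&(H<85)&(S>90),145)):
    for ce,st,l in blobs(m,200):
        hull=cv2.convexHull(np.argwhere(l)[:,::-1].astype(np.float32)).reshape(-1,2)
        print(n,ce.round(),st,onplane(C,ce,z)[0,:2].round(1),[np.round(q,1) for q in cv2.minAreaRect(onplane(C,hull,z)[:,:2].astype(np.float32))])
for p in [(511.9,232.5,145),(492,134.5,145)]:print(proj(C,p).round())
E
```

```text
wood [ 30. 110.] [    0     0    96   194 10060] [250.8 254.6] [array([268.5, 255.1]), array([240. ,  94.4]), np.float64(62.9)]
wood [264.  10.] [256   0  18  24 335] [529.9 300.3] [array([529.6, 298.7]), array([20.5, 17.5]), np.float64(78.6)]
wood [260. 121.] [ 234   55   55  140 5752] [504.  192.4] [array([503.5, 182.2]), array([158.5,  63.1]), np.float64(79.3)]
wood [443. 173.] [ 389  139   95   81 1538] [709.6  87.1] [array([700.2,  84.1]), array([ 92.7, 117.2]), np.float64(63.0)]
wood [ 36. 280.] [ 11 243  46  76 283] [161.6  44.9] [array([161.9,  41.8]), array([ 11.6, 123.7]), np.float64(2.1)]
wood [136. 360.] [106 334  51  50 684] [ 248.4 -117.1] [array([ 245. , -123.9]), array([122.6,  28.3]), np.float64(39.4)]
red [412.  64.] [ 396    0   35  117 2349] [631.4 215. ] [array([631.8, 218.1]), array([85.9, 26.6]), np.float64(89.3)]
red [261.  77.] [252  64  19  28 389] [511.7 229.8] [array([511. , 229.5]), array([20. , 14.7]), np.float64(57.8)]
green [260. 181.] [252 163  17  36 489] [493.8 144. ] [array([493.8, 144.6]), array([32.8, 14.6]), np.float64(79.2)]
[[261.  73.]]
[[260. 192.]]
```

View pics/w1.png

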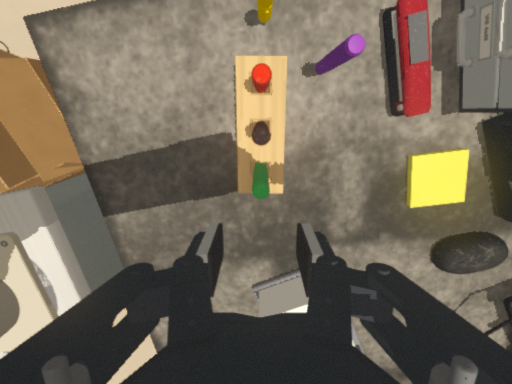

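The wrist view shows red's top at about (261,74) and green's at (260,190), as predicted. I'll descend on green.

Request:
{"op": "move_arm", "data": {
  "increments": [
    [-0.1,0,3,0,0,0],
    [-0.1,0,7,0,0,0],
    [-0.1,0,11,0,0,0],
    [-0.1,0,13.5,0,0,0],
    [-0.1,0,14.5,0,0,0],
    [-0.1,0,14.5,0,0,0]
  ]
}}

```text
clock: 2.6
eef_pos: [491.4, 133.4, 89.4]
tool_rot: [-3.14, 0.001, 1.37]
force: [-0.3, -0.5, 0.1]
width: 42.8
```

Request:
{"op": "move_arm", "data": {
  "increments": [
    [0,0,0,0,0,0],
    [0,0,0,0,0,0],
    [0,0,0,0,0,0],
    [0,0,0,0,0,0],
    [0,0,0,0,0,0],
    [0,0,0,0,0,0],
    [0,0,0,0,0,0],
    [0,0,0,0,0,0]
  ],
  "grip": -1
}}

```text
clock: 3.4
eef_pos: [493.3, 133.8, 91.7]
tool_rot: [3.139, -0.002, 1.37]
force: [0.2, -0.6, 6.7]
width: 16.2
```

Request:
{"op": "move_arm", "data": {
  "increments": [
    [0,0,-1,0,0,0],
    [0,0,-3,0,0,0],
    [0,0,-6,0,0,0],
    [0,0,-9,0,0,0],
    [0,0,-12,0,0,0],
    [0,0,-15,0,0,0],
    [0,0,-16,0,0,0],
    [0,0,-16,0,0,0]
  ]
}}

```text
clock: 4.2
eef_pos: [492.7, 133.8, 251.9]
tool_rot: [3.139, -0.002, 1.37]
force: [-0.3, -0.8, -0.7]
width: 16.0
```

```bash
python3 - <<'E'
from h import *
inc(518,-139,247,11)
E
```

```text
t 4.2 inc cm [-26.23   7.91   0.46] deg [  0.2  -0.1 -22.5] F [-0.3 -0.8 -0.7] w 16.0
```

Request:
{"op": "move_arm", "data": {
  "increments": [
    [-2,0.6,0.1,0,0,-2],
    [-5,1.5,0.2,0,0,-5],
    [-9,2.7,0.3,0,0,-9],
    [-13,3.9,0.4,0,0,-13],
    [-17,5.1,0.5,0,0,-17],
    [-21,6.3,0.5,0,0,-20],
    [-24,7.2,0.5,0,0,-22.5],
    [-25.6,7.7,0.5,0,0,-22.5],
    [-26.2,7.9,0.5,0,0,-22.5],
    [-26.2,7.9,0.5,0,0,-22.5],
    [-26.2,7.9,0.5,0,0,-22.5]
  ]
}}

```text
clock: 5.3
eef_pos: [516.9, -137.3, 244.5]
tool_rot: [-3.14, -0.002, 1.764]
force: [-0.3, 0.4, -0.1]
width: 16.2
```

```bash
python3 - <<'E'
from h import *
s=ctrl.read_state();im=eyes.get_image('wrist')[...,::-1].copy();cv2.imwrite('pics/w2.png',im)
C=cam('wrist',s);hsv=cv2.cvtColor(im,cv2.COLOR_BGR2HSV).astype(int);H,S,V=hsv[...,0],hsv[...,1],hsv[...,2]
print(s['eef_pos'],s['tool_rot'])
for n,m,z in(('white',(S<40)&(V>190),75),('green',(H>45)&(H<85)&(S>90),240)):
    for ce,st,l in blobs(m,200):
        hull=cv2.convexHull(np.argwhere(l)[:,::-1].astype(np.float32)).reshape(-1,2)
        print(n,ce.round(),st,onplane(C,ce,z)[0,:2].round(1),[np.round(q,1) for q in cv2.minAreaRect(onplane(C,hull,z)[:,:2].astype(np.float32))])
print(proj(C,[(518,-139.2,75),(508.5,-90.2,75),(513.3,-114.7,75),(499,-249.9,79)]).round())
E
```

```text
[ 516.87429895 -137.33642122  244.51466072] [-3.14021305e+00 -1.62318846e-03  1.76431490e+00]
white [274. 141.] [ 212  102   99   96 4875] [526.  -99.2] [array([ 513.7, -114.3]), array([109.8, 111.5]), np.float64(11.1)]
green [259. 255.] [ 239  187   42  122 3566] [ 519.4 -152.4] [array([ 519. , -149.8]), array([26.5, 83.2]), np.float64(11.1)]
[[260. 173.]
 [261. 131.]
 [261. 152.]
 [230. 252.]]
```

View pics/w2.png

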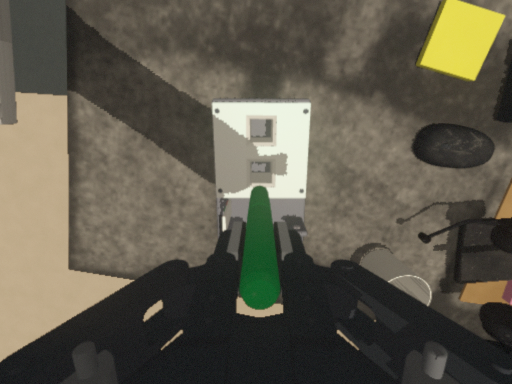

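```bash
python3 - <<'E'
from h import *
s=ctrl.read_state();C=cam('wrist',s);p=s['eef_pos']
u=np.array([-np.sin(.193),np.cos(.193),0])
for b in(75,78,81): print(b,proj(C,[p+8.5*u-[0,0,b],p-[0,0,b]]).round(1).tolist())
inc(518.4,-138.8,92,11)
E
```

```text
75 [[259.9, 186.6], [259.9, 196.1]]
78 [[259.9, 185.7], [259.9, 195.0]]
81 [[259.9, 184.7], [259.9, 194.0]]
t 5.35 inc cm [-0.21  0.12 15.27] deg [-0.1 -0.1  0.1] F [ 0.2 -0.2 -0.3] w 16.3
```

The marker hangs straight, and both wells, at (261,131) and (261,173), are where predicted. I'll lower it.

Request:
{"op": "move_arm", "data": {
  "increments": [
    [-0.2,0.1,2,0,0,0],
    [-0.2,0.1,5,0,0,0],
    [-0.2,0.1,7.5,0,0,0],
    [-0.2,0.1,9,0,0,0],
    [-0.2,0.1,10.5,0,0,0],
    [-0.2,0.1,12,0,0,0],
    [-0.2,0.1,13.5,0,0,0],
    [-0.2,0.1,14.5,0,0,0],
    [-0.2,0.1,14.8,0,0,0],
    [-0.2,0.1,14.8,0,0,0]
  ]
}}

```text
clock: 6.35
eef_pos: [518.6, -140.1, 97.1]
tool_rot: [-3.141, -0.0, 1.764]
force: [1.1, -0.0, 0.5]
width: 16.5
```

Request:
{"op": "move_arm", "data": {
  "increments": [
    [0,0,0,0,0,0],
    [0,0,0,0,0,0],
    [0,0,0,0,0,0],
    [0,0,0,0,0,0],
    [0,0,-2,0,0,0],
    [0,0,-5,0,0,0],
    [0,0,-9,0,0,0],
    [0,0,-13,0,0,0],
    [0,0,-14,0,0,0]
  ],
  "grip": 0.0
}}

```text
clock: 7.25
eef_pos: [520.9, -141.8, 241.6]
tool_rot: [3.134, 0.003, 1.762]
force: [0.2, -0.9, -0.6]
width: 42.7
```

```bash
python3 - <<'E'
from h import *
inc(512.0,232.3,235,-11)
s=ctrl.read_state();im=eyes.get_image('wrist')[...,::-1].copy();cv2.imwrite('pics/w3.png',im)
C=cam('wrist',s);hsv=cv2.cvtColor(im,cv2.COLOR_BGR2HSV).astype(int);H,S,V=hsv[...,0],hsv[...,1],hsv[...,2]
for ce,st,l in blobs((H>45)&(H<85)&(S>90),100): print(ce.round(),st)
print(proj(C,[(518.4,-138.8,145),(518.4,-138.8,75)]).round())
E
```

```text
t 7.25 inc cm [36.9   6.25  0.59] deg [ 0.4  0.1 22. ] F [ 0.2 -0.9 -0.6] w 42.7
[257. 176.] [249 158  16  36 419]
[[257. 185.]
 [257. 168.]]
```

Green is seated: its top lies where a seated marker should project. Now red.

Request:
{"op": "move_arm", "data": {
  "increments": [
    [5,0.8,0.1,0,0,5],
    [10,1.7,0.2,0,0,10],
    [14,2.4,0.3,0,0,15],
    [18,3,0.4,0,0,20],
    [22,3.7,0.5,0,0,22],
    [26,4.4,0.6,0.4,0,22],
    [30,5.1,0.6,0.4,0,22],
    [34,5.8,0.6,0.4,0,22],
    [36,6.1,0.6,0.4,0,22],
    [36.9,6.2,0.6,0.4,0,22],
    [36.9,6.2,0.6,0.4,0,22],
    [36.9,6.2,0.6,0.4,0,22]
  ]
}}

```text
clock: 8.5
eef_pos: [509.0, 231.3, 230.8]
tool_rot: [-3.134, 0.003, 1.377]
force: [-0.4, -0.2, -0.1]
width: 42.5
```

```bash
python3 - <<'E'
from h import *
inc(511.8,232.0,91,-11)
s=ctrl.read_state();im=eyes.get_image('wrist')[...,::-1].copy();cv2.imwrite('pics/w4.png',im)
C=cam('wrist',s);hsv=cv2.cvtColor(im,cv2.COLOR_BGR2HSV).astype(int);H,S,V=hsv[...,0],hsv[...,1],hsv[...,2]
for ce,st,l in blobs(((H<6)|(H>172))&(S>140)&(V>60),100): print(ce.round(),st)
print(proj(C,[(511.8,232,145),(511.8,232,60)]).round())
E
```

```text
t 8.5 inc cm [ 0.16  0.36 13.98] deg [-0.4  0.2 -0.1] F [-0.4 -0.2 -0.1] w 42.5
[405. 144.] [ 390   87   32  106 1871]
[263. 179.] [256 162  16  34 459]
[[263. 190.]
 [263. 169.]]
```

Request:
{"op": "move_arm", "data": {
  "increments": [
    [0.3,0.3,3,0,0,0],
    [0.3,0.3,7,0,0,0],
    [0.3,0.3,10.5,0,0,0],
    [0.3,0.3,13,0,0,0],
    [0.3,0.3,14,0,0,0],
    [0.3,0.3,14,0,0,0]
  ]
}}

```text
clock: 9.15
eef_pos: [511.3, 234.0, 90.5]
tool_rot: [-3.133, 0.003, 1.377]
force: [-0.7, -0.5, -0.0]
width: 42.6
```

Request:
{"op": "move_arm", "data": {
  "increments": [
    [0,0,0,0,0,0],
    [0,0,0,0,0,0],
    [0,0,0,0,0,0],
    [0,0,0,0,0,0],
    [0,0,0,0,0,0],
    [0,0,0,0,0,0],
    [0,0,0,0,0,0],
    [0,0,0,0,0,0]
  ],
  "grip": -1
}}

```text
clock: 9.95
eef_pos: [512.8, 235.9, 92.8]
tool_rot: [-3.137, -0.0, 1.379]
force: [-0.2, -0.3, 6.5]
width: 16.1
```

Request:
{"op": "move_arm", "data": {
  "increments": [
    [0,0,-1,0,0,0],
    [0,0,-3,0,0,0],
    [0,0,-6,0,0,0],
    [0,0,-9,0,0,0],
    [0,0,-12,0,0,0],
    [0,0,-15,0,0,0],
    [0,0,-16,0,0,0],
    [0,0,-16,0,0,0]
  ]
}}

```text
clock: 10.75
eef_pos: [513.3, 236.1, 253.0]
tool_rot: [-3.137, -0.001, 1.379]
force: [0.1, 0.0, -0.9]
width: 16.5
```

```bash
python3 - <<'E'
from h import *
inc(508.8,-90,247,11)
E
```

```text
t 10.75 inc cm [-32.1    5.77   0.54] deg [ -0.2  -0.1 -22. ] F [ 0.1  0.  -0.9] w 16.5
```

Request:
{"op": "move_arm", "data": {
  "increments": [
    [-2,0.4,0.1,0,0,-2],
    [-5,0.9,0.1,0,0,-5],
    [-9,1.6,0.2,0,0,-9],
    [-13,2.3,0.3,0,0,-13],
    [-17,3.1,0.4,0,0,-17],
    [-21,3.8,0.4,0,0,-20],
    [-25,4.5,0.5,0,0,-22],
    [-29,5.2,0.5,0,0,-22],
    [-31,5.6,0.5,0,0,-22],
    [-32.1,5.8,0.5,0,0,-22],
    [-32.1,5.8,0.5,0,0,-22],
    [-32.1,5.8,0.5,0,0,-22]
  ]
}}

```text
clock: 11.95
eef_pos: [508.1, -88.8, 245.5]
tool_rot: [-3.134, -0.003, 1.764]
force: [-0.1, 0.7, -1.1]
width: 16.2
```

```bash
python3 - <<'E'
from h import *
inc(508.8,-90,96,11)
s=ctrl.read_state();im=eyes.get_image('wrist')[...,::-1].copy();cv2.imwrite('pics/w5.png',im)
C=cam('wrist',s);p=s['eef_pos'];u=np.array([-np.sin(.193),np.cos(.193),0])
print(proj(C,[p+8.5*u-[0,0,80],(508.8,-90,75),(518.4,-138.8,145)]).round())
hsv=cv2.cvtColor(im,cv2.COLOR_BGR2HSV).astype(int);H,S,V=hsv[...,0],hsv[...,1],hsv[...,2]
for ce,st,l in blobs(((H<6)|(H>172))&(S>140)&(V>60),100): print('red',ce.round(),st)
E
```

```text
t 11.95 inc cm [-0.17  0.17 14.95] deg [-0.5 -0.2  0.1] F [-0.1  0.7 -1.1] w 16.2
[[261. 185.]
 [261. 172.]
 [261. 236.]]
red [259. 275.] [ 240  225   40   92 2693]
```

View pics/w5.png

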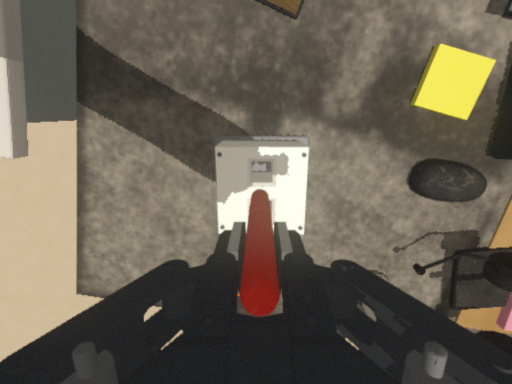

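The red marker's bottom shows at (260,189), about 3 mm toward −y of nominal. The outer well is at (261,172), as predicted. I'll lower with a small offset.

Request:
{"op": "move_arm", "data": {
  "increments": [
    [0,0.1,2,0,0,0],
    [0,0.1,5,0,0,0],
    [0,0.1,7.5,0,0,0],
    [0,0.1,9,0,0,0],
    [0,0.1,10.5,0,0,0],
    [0,0.1,12,0,0,0],
    [0,0.1,13.5,0,0,0],
    [0,0.1,14.5,0,0,0],
    [0,0.1,14.8,0,0,0],
    [0,0.1,14.8,0,0,0]
  ]
}}

```text
clock: 13.0
eef_pos: [508.3, -89.6, 98.1]
tool_rot: [-3.134, -0.002, 1.764]
force: [-0.7, 0.5, 0.1]
width: 16.1
```

Request:
{"op": "move_arm", "data": {
  "increments": [
    [0,0,0,0,0,0],
    [0,0,0,0,0,0],
    [0,0,0,0,0,0],
    [0,0,0,0,0,0],
    [0,0,-2,0,0,0],
    [0,0,-5,0,0,0],
    [0,0,-9,0,0,0],
    [0,0,-13,0,0,0],
    [0,0,-14,0,0,0]
  ],
  "grip": 0.0
}}

```text
clock: 13.9
eef_pos: [511.6, -91.2, 242.4]
tool_rot: [3.141, 0.001, 1.762]
force: [0.1, 0.2, 0.4]
width: 42.7
```

```bash
python3 - <<'E'
from h import *
inc(499,-250,200,11)
s=ctrl.read_state();im=eyes.get_image('wrist')[...,::-1].copy();cv2.imwrite('pics/w6.png',im)
C=cam('wrist',s);T=cam('top')
t=eyes.get_image('top')[...,::-1].copy();cv2.imwrite('pics/t6.png',t)
sd=eyes.get_image('side')[...,::-1].copy();cv2.imwrite('pics/s6.png',sd)
print(proj(C,[(508.8,-90,145),(518.4,-138.8,145)]).round())
hsv=cv2.cvtColor(im,cv2.COLOR_BGR2HSV).astype(int);H,S,V=hsv[...,0],hsv[...,1],hsv[...,2]
for ce,st,l in blobs(((H<6)|(H>172))&(S>140)&(V>60),100): print('red',ce.round(),st)
for ce,st,l in blobs((H>45)&(H<85)&(S>90),100): print('gr',ce.round(),st)
c=cv2.resize(sd[110:280,200:400],(600,510));cv2.imwrite('pics/v6.png',c)
E
```

```text
t 13.9 inc cm [-15.35  -4.26   4.26] deg [ 0.   0.1 -0. ] F [0.1 0.2 0.4] w 42.7
[[257. 187.]
 [257. 235.]]
gr [258. 234.] [251 222  15  21 217]
```

View pics/v6.png

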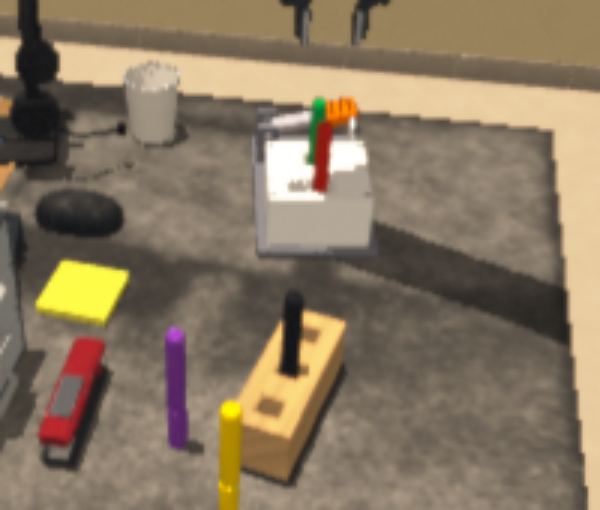

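Both markers stand in the steriliser and black is still in the stand. Next I'll go to the pad with the fingers shut.

Request:
{"op": "move_arm", "data": {
  "increments": [
    [-4,-1.1,0,0,0,0],
    [-8,-2.2,0,0,0,0],
    [-12,-3.3,1,0,0,0],
    [-14.5,-4,2.5,0,0,0],
    [-15.3,-4.2,4,0,0,0],
    [-15.3,-4.2,4.2,0,0,0],
    [-15.3,-4.2,4.2,0,0,0],
    [-15.3,-4.2,4.2,0,0,0],
    [-15.3,-4.2,4.2,0,0,0]
  ],
  "grip": -1
}}

```text
clock: 14.95
eef_pos: [497.8, -247.0, 196.9]
tool_rot: [-3.136, -0.002, 1.765]
force: [-0.4, 0.0, 0.5]
width: 0.0
```

```bash
python3 - <<'E'
from h import *
inc(499.5,-249.5,95,11)
s=ctrl.read_state();im=eyes.get_image('wrist')[...,::-1].copy();C=cam('wrist',s)
print(proj(C,[(508.8,-90,145),(518.4,-138.8,145),(499.5,-249.5,79)]).round())
cv2.imwrite('pics/w7.png',im)
E
```

```text
t 14.95 inc cm [-0.29  0.18 10.19] deg [-0.3 -0.1  0.1] F [-0.4  0.   0.5] w 0.0
[[328. -30.]
 [322.  61.]
 [262. 185.]]
```

View pics/w7.png

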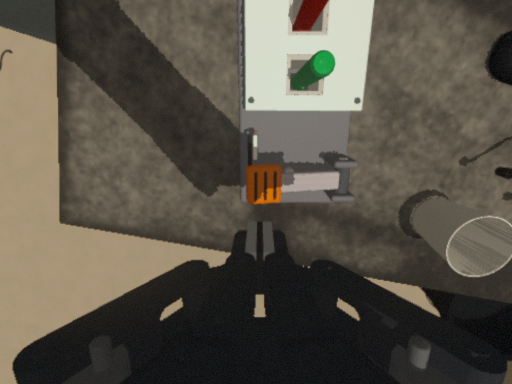

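The pad centre is at (264,184), against (262,185) predicted. I'll descend to just above it and then press in small steps.

Request:
{"op": "move_arm", "data": {
  "increments": [
    [-0.2,0.2,3,0,0,0],
    [-0.2,0.2,6,0,0,0],
    [-0.2,0.2,8.5,0,0,0],
    [-0.2,0.2,10,0,0,0],
    [-0.2,0.2,10.4,0,0,0],
    [-0.2,0.2,10.4,0,0,0],
    [-0.2,0.2,10.4,0,0,0]
  ]
}}

```text
clock: 15.7
eef_pos: [499.4, -250.3, 93.4]
tool_rot: [-3.136, -0.0, 1.763]
force: [-0.2, -0.2, 0.5]
width: 0.3
```

Request:
{"op": "move_arm", "data": {
  "increments": [
    [0,0,0.4,0,0,0],
    [0,0,0.8,0,0,0],
    [0,0,1.2,0,0,0],
    [0,0,1.6,0,0,0],
    [0,0,2.0,0,0,0],
    [0,0,2.4,0,0,0],
    [0,0,2.6,0,0,0],
    [0,0,2.6,0,0,0],
    [0,0,2.6,0,0,0]
  ]
}}

```text
clock: 16.6
eef_pos: [498.2, -250.2, 66.4]
tool_rot: [-3.135, -0.001, 1.763]
force: [-0.9, -0.2, 3.1]
width: -0.1
```

Request:
{"op": "move_arm", "data": {
  "increments": [
    [0,0,0.2,0,0,0],
    [0,0,0.4,0,0,0],
    [0,0,0.6,0,0,0],
    [0,0,0.6,0,0,0],
    [0,0,0.6,0,0,0],
    [0,0,0.6,0,0,0]
  ]
}}

```text
clock: 17.2
eef_pos: [498.1, -250.2, 60.4]
tool_rot: [-3.134, -0.001, 1.763]
force: [-3.5, -0.7, 5.2]
width: -0.2
```

```bash
python3 - <<'E'
from h import *
s=ctrl.read_state();im=eyes.get_image('wrist')[...,::-1].copy();print(s['clock'],s['eef_pos'],s['force'])
cv2.imwrite('pics/w8.png',cv2.resize(im[60:300,160:420],(780,720))[:600])
F=[];
for i in range(6): eyes.get_image('side');F.append(ctrl.read_state()['force'][2])
print(np.round(F,1))
E
```

```text
17.2 [ 498.10121032 -250.22572007   60.35655221] [-3.4636367  -0.65273031  5.24529547]
[5.6 5.  4.8 5.1 5.4 5.1]
```

View pics/w8.png

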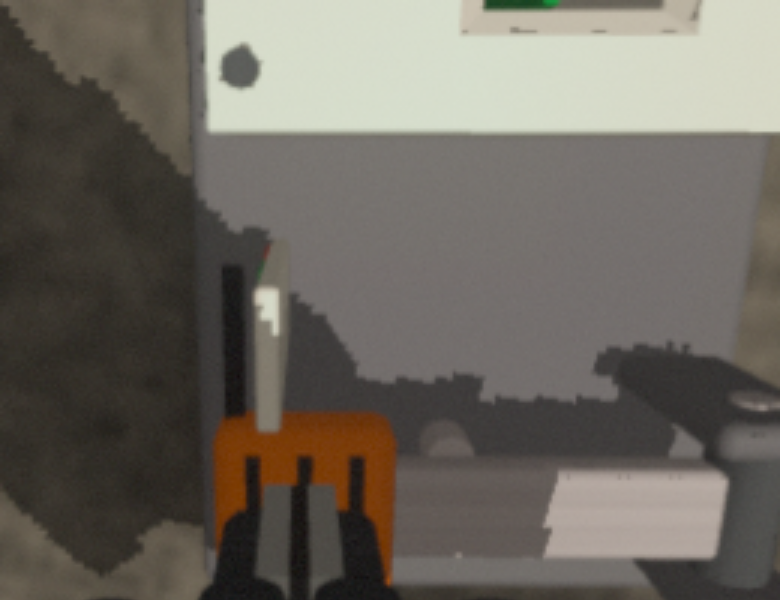

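The fingers are on the pad at z = 60.4 with about 5.2 N, which fits the middle position. I'll hold it there.

Request:
{"op": "move_arm", "data": {
  "increments": [
    [0,0,0,0,0,0],
    [0,0,0,0,0,0],
    [0,0,0,0,0,0],
    [0,0,0,0,0,0],
    [0,0,0,0,0,0],
    [0,0,0,0,0,0],
    [0,0,0,0,0,0],
    [0,0,0,0,0,0],
    [0,0,0,0,0,0],
    [0,0,0,0,0,0],
    [0,0,0,0,0,0],
    [0,0,0,0,0,0],
    [0,0,0,0,0,0],
    [0,0,0,0,0,0],
    [0,0,0,0,0,0],
    [0,0,0,0,0,0],
    [0,0,0,0,0,0],
    [0,0,0,0,0,0],
    [0,0,0,0,0,0],
    [0,0,0,0,0,0]
  ]
}}

```text
clock: 19.55
eef_pos: [498.1, -250.2, 60.4]
tool_rot: [-3.134, -0.001, 1.763]
force: [-2.7, -1.1, 4.6]
width: -0.2
```

Request:
{"op": "move_arm", "data": {
  "increments": [
    [0,0,0,0,0,0],
    [0,0,0,0,0,0],
    [0,0,0,0,0,0],
    [0,0,0,0,0,0],
    [0,0,0,0,0,0],
    [0,0,0,0,0,0],
    [0,0,0,0,0,0],
    [0,0,0,0,0,0],
    [0,0,0,0,0,0],
    [0,0,0,0,0,0]
  ]
}}

```text
clock: 20.55
eef_pos: [498.1, -250.2, 60.4]
tool_rot: [-3.134, -0.001, 1.763]
force: [-3.3, -1.2, 5.5]
width: 0.1
```

```bash
python3 - <<'E'
from h import *
im=eyes.get_image('side')[...,::-1].copy();C=cam('side')
hsv=cv2.cvtColor(im,cv2.COLOR_BGR2HSV).astype(int);H,S,V=hsv[...,0],hsv[...,1],hsv[...,2]
print('expected tops',proj(C,[(508.8,-90,145),(518.4,-138.8,145),(502.5,183,145)]).round())
k=np.zeros(H.shape,bool);k[120:250,270:340]=1
for n,m in(('red',((H<6)|(H>172))&(S>140)&(V>60)),('green',(H>45)&(H<85)&(S>90)),('black',V<45)):
    for ce,st,l in blobs(m&k,12):print(n,ce.round(),st)
cv2.imwrite('pics/v9.png',cv2.resize(im[110:280,200:400],(600,510)))
E
```

```text
expected tops [[307. 152.]
 [306. 144.]
 [298. 208.]]
red [307. 161.] [305 151   6  22  89]
green [305. 150.] [303 143   6  21  56]
black [317. 129.] [300 120  34  22 380]
black [297. 220.] [294 208   7  27 128]
```

View pics/v9.png

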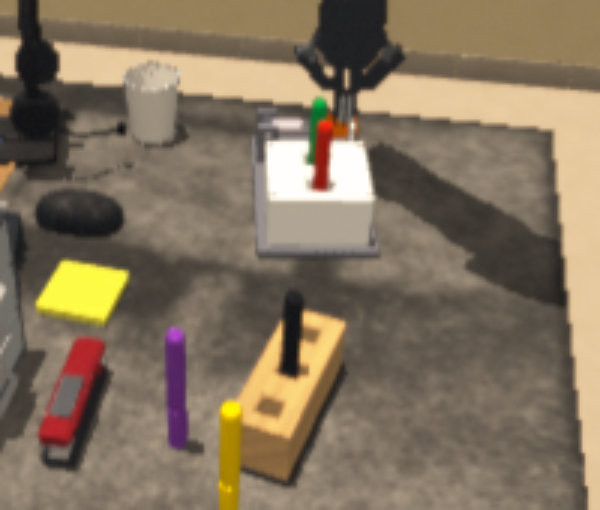

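The red, green and black tops all match the expected pixels, and the bystanders haven't moved.

```bash
python3 -c "
from cell import ctrl
print(ctrl.finish_job()); s=ctrl.read_state(); print(s['clock'],s['eef_pos'],s['force'])"
```

```text
the job is handed in; nothing more can be done
None
the job is handed in; nothing more can be done
```

I moved the green marker to the near well and the red one to the outer well. I then pressed the orange pad to its middle position with the fingers shut, held it for over 3 s, and handed the job in at about 20.6 s while still holding it.

**Markers:** in the last side view, the red and green tops were within about 1 px of where markers standing fully in the wells should appear. The black marker was at its expected place in the stand, and the other things on the desk looked unmoved.

**Handle:** the fingertips stayed at z = 60.4 mm with about 5 N (4.6–5.6 N), against 60 mm and 5.5 N expected at the middle. I could not read the pointer in the green band directly, because the last wrist view showed the scale only edge-on. The level position therefore rests on that height and force.

**One mismatch:** the red marker hung about 3 mm off true in the grip, so I shifted slightly before lowering it. It went in without any noticeable force. No check failed.

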